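Seat a test cell's stopper and hold the cell in the light gauge

ROBOT

A 6-joint arm with a two-finger parallel gripper is mounted at the origin on the work surface. World frame = base frame: x ahead of the robot, y to its left, z up, the work surface at z = 0. Lengths are in m, angles in rad, forces in N, time in s.
With the tool pointing down it reaches from about 0.275 to 0.875 m from the base axis. Payload 12.5 kg.
Tool frame: the origin (TCP) lies on the centre line of the jaws, within the pads' length; the fingertips stand r.finger_overhang ahead of it and the grasp point (between the pads) lies 3 mm ahead of it (r.finger_overhang is the distance from the TCP to the fingertips, in m); z points along the fingers, y is the direction in which the jaws open and shut (so a half turn about z gives the same grasp; the last joint's range is limited). The gripper opens to 85 mm and grips with 20 to 120 N. Pads are 22 mm wide; open, the fingers measure 114 mm over their backs; the gripper's body (76 mm by 85 mm) begins 54 mm behind the grasp point. The pads swing forward as they close: fully open they stand 13 mm farther back than shut.
Start: joints at [1.223, 0.351, 1.652, -0, 1.139, -0.085], TCP at [0.143, 0.531, 0.253] pointing down, gripper open.
Joint ranges: [-2.75, 2.75], [-0.79, 2.1], [0.01, 2.65], [-1.57, 4.71], [0.07, 3.14], [-2.87, 2.87]. Speed limits (rad/s): [2.22, 2.22, 2.79, 3.14, 3.14, 3.14].

INTERFACE

Orientations are given as a unit quaternion [x, y, z, w].
In Python, from cell import r, optics gives the robot as it stands. The module is installed in compiled form; this text tells all that it offers. Calls block until the motion is done:
- r.move_to(position, orientation): joint-space move of the TCP to a pose.
- r.move_linear(position, rot=None, vel=0.15): straight line of the TCP; rot=None keeps the orientation; vel is the mean speed in m/s.
- r.set_joints(angles): joint-space move.
- r.set_gripper(opening, squeeze=None): opening from 0.0 (shut) to 1.0 (fully open); squeeze is the grip in N (None keeps the last); returns when the fingers have stopped.
- r.sleep(seconds).
- r.inverse_kinematics(position, orientation): joint angles nearest the present ones, or None.
- optics.get_image(name): name is "scene" or "top" or "wrist"; returns a dict with "pixels" (384x512x3 uint8, red, green, blue), "depth" (384x512 float32, m along the optical axis (not along the pixel's ray), 0 where there is no reading), "fx", "fy", "cx", "cy" (pixels), "D" ([k1, k2, p1, p2, k3] as OpenCV has them; the pictures are not rectified), "camera_from_world" (4x4, takes a point from world to camera coordinates); the wrist camera has in their place "mount" (4x4, takes a point from camera to tool coordinates, whose origin is the TCP and whose axes are the flange's). Camera axes: x right, y down, z forward; pixel columns grow to the right and rows downward; lengths in m; the calibration is good to about 2 mm. A picture is of the moment at which its call begins: read the wrist's pose just before it.
A pose or a line that the arm cannot do raises r.PlanningError and nothing moves.
- r.hand_in(): hands the job in, once; it reports no verdict.
Readings, each from a call of its own:
- r.current_t(): time.
- r.current_q(): joint angles.
- r.current_qvel(): joint speeds.
- r.current_effort(): joint torques, N m.
- r.current_tool_pos(): TCP position.
- r.current_ee_rot(): TCP orientation.
- r.current_contact_force(): force on the tool from outside, world axes, zero at the start.
- r.current_torque(): the same for the moment, N m.
- r.current_opening(): opening from 0.0 (shut) to 1.0 (fully open).
Only numpy, scipy, OpenCV 4.12 (cv2) and the standard library are available. Lean on these libraries where they do the work, as an engineer would, in place of code of your own. Each camera call takes 0.05 s, during which the arm holds its last target.

TASK

Take the test cell with the green stopper: while it still stands in its rack, press the stopper down fully home, then grip the cell by its two frosted faces only, never putting a finger on its clear faces, and lift it out. Hold it upright in the gap of the light gauge, midway between lamp and sensor, so that the light goes squarely in through the middle of one clear face and out of the other, with the cell touching nothing but your fingers, and finish there still holding it, at rest. Leave the other two cells and everything else on the table where they are.

Things in the scene. Friction and masses are not known exactly. Their poses are not given: they have to be found in the camera images.
- green_cell_mid (a point): centre of the glass cell to measure, 32 mm above its underside: upright square block 24 x 24 x 64 mm without stopper, about 70 g, dark green slip inside, green stopper. Axes: z up; x = normal of the two clear faces; y = normal of the two white frosted faces (24 mm apart, 23 mm wide, 63 mm tall), which look across the rack within 30 degrees. Both ends of x and of y are alike. It starts in any one well.
- stopper_top (a point): centre of the top of the green stopper, a disc 21 mm across and 10 mm thick on top of the green cell; it stands 8 to 5 mm too high at the start. Fully home its underside lies on the glass and its top is 42 mm above the cell's centre. Axes as the cell's.
- stopper (a joint): how far the green stopper has been pushed in, m: 0 = 8 mm proud, 0.008 = fully home against a hard stop. It starts between 0 and 0.003, slides stiffly (about 4 N) and stays where it is left.
- rack: white rack, a fixed block 80 x 250 x 16 mm with three round wells 40 mm across and 10 mm deep in a row along its y axis, 80 mm apart, the middle one at its centre; the wells' floor is 6 mm above the table. Origin at the centre of its underside, z up.
- light_gauge: fixed light gauge on a dark steel base 90 x 260 x 12 mm, long side along y: grey lamp housing at its -y end, black sensor housing at its +y end, each 76 mm wide, tops 118 mm (cooling ribs 123 mm) above the table, facing one another over a gap of 108 mm between round lens rings 36 mm across. Origin at the centre of its underside, z up.
- beam (a point): the middle of the gap of the light gauge, on the light's axis, 95 mm above the table. The light runs level along this frame's y axis from the lamp lens (54 mm to -y) to the sensor lens (54 mm to +y); z up.
- amber_cell_mid (a point): clear glass cell, same shape and size as the green-stoppered one, already closed with an orange stopper (74 mm tall in all), standing in another well of the rack; bystander. The point is its centre, 32 mm above its underside.
- blue_cell_mid (a point): clear glass cell, same shape and size as the green-stoppered one, already closed with a blue stopper (74 mm tall in all), standing in another well of the rack; bystander. The point is its centre, 32 mm above its underside.
- bowl: glass bowl 110 mm across, 55 mm high, bystander; origin at the centre of its underside
- tape_roll: roll of blue tape lying flat, 84 mm across, 22 mm high, bystander; origin at the centre of its underside
- brush: flat coating brush lying on the table, bystander; about 150 mm long; origin near the ferrule, x points from the handle to the bristles
- cup: white cup 76 mm across, 95 mm high, bystander; origin at the centre of its underside
- bottle: amber bottle 60 mm across, 100 mm high, bystander; origin at the centre of its underside
There are look-alikes about, which are no part of the job. What is shaped like the part that bears green_cell_mid but yellow is not meant.

How it is judged:
By the outcome, as a careful person would: the job done as asked, in the order asked, and still so for the second after the job is handed in, while the arm keeps its last pose, push and grip.
It also fails if it takes over 58 s, if anything falls off the work surface, if the arm or the gripper's body presses on something with over 40 N, if the wrist force passes 120 N, or if a joint passes its speed limit or range.

## Working session

There is one attempt and no reset: what is moved stays moved. The work goes in short steps, each a Python script; the robot and the scene stay as the last script left them, time stands still between calls to the robot, and variables do not carry over. Pictures are saved under pics/ and viewed, and the job is handed in when it is done.

```bash
mkdir -p pics; ls
cat > h.py <<'E'
import numpy as np, cv2
from cell import r, optics
def grab(name,fn=None):
    d=optics.get_image(name)
    if fn: cv2.imwrite('pics/'+fn,cv2.cvtColor(d['pixels'],cv2.COLOR_RGB2BGR))
    return d
E
python3 - <<'E'
from h import *
import pickle
for n in ['scene','top','wrist']:
    p=r.current_tool_pos(),r.current_ee_rot()
    d=grab(n,n+'0.png'); d['tool']=p
    pickle.dump(d,open(n+'0.pkl','wb'))
    print(n,d['fx'],d['fy'],d['cx'],d['cy'],d['D']); print(np.round(np.array(d.get('camera_from_world',d.get('mount'))),4))
print(r.current_t(),r.finger_overhang,r.current_tool_pos(),r.current_ee_rot(),r.current_opening(),r.current_contact_force())
E
```

```text
pics
scene 366.2245761778077 366.2245761778077 259.3703166205305 190.04551973628793 [0.0369084 0.        0.        0.        0.       ]
[[ 0.7741  0.6329 -0.0139 -0.4323]
 [ 0.5153 -0.6427 -0.5669 -0.2522]
 [-0.3677  0.4316 -0.8237  1.2569]
 [ 0.      0.      0.      1.    ]]
top 436.0170044524435 436.0170044524435 251.16843006850598 187.28591792722708 [-0.05077138  0.          0.          0.          0.        ]
[[ 0.0131 -0.9999 -0.0056 -0.0025]
 [-0.9787 -0.0117 -0.205   0.5624]
 [ 0.2049  0.0081 -0.9788  1.4481]
 [ 0.      0.      0.      1.    ]]
wrist 285.6395762130382 285.6395762130382 256.355913667927 192.25635583865576 [0.02426371 0.         0.         0.         0.        ]
[[-9.000e-04 -9.506e-01 -3.103e-01  8.010e-02]
 [ 1.000e+00 -6.000e-04 -9.000e-04  6.000e-04]
 [ 7.000e-04 -3.103e-01  9.506e-01 -1.214e-01]
 [ 0.000e+00  0.000e+00  0.000e+00  1.000e+00]]
0.15 0.022 [0.14279209 0.53090911 0.25290283] [ 1.31036977e-01  9.91377392e-01 -4.10263766e-04 -9.30206114e-05] 0.9980485953383768 [-0.34785339  0.15157872 -0.43292652]
```

View pics/scene0.png

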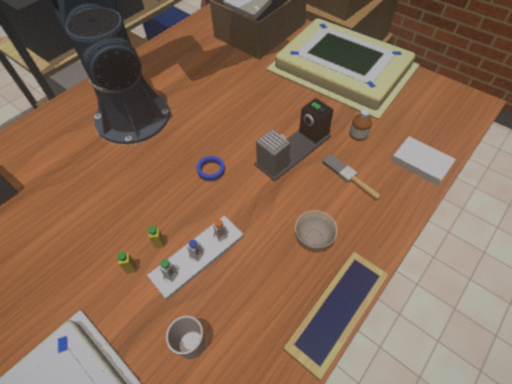

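View pics/top0.png

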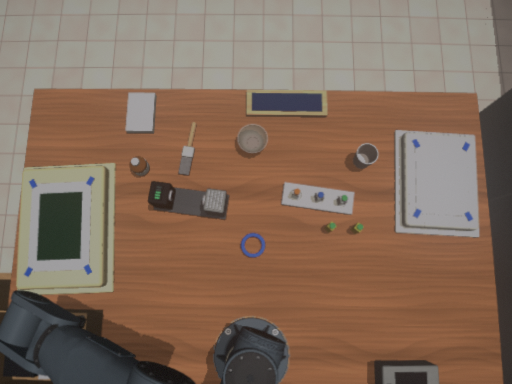

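View pics/wrist0.png

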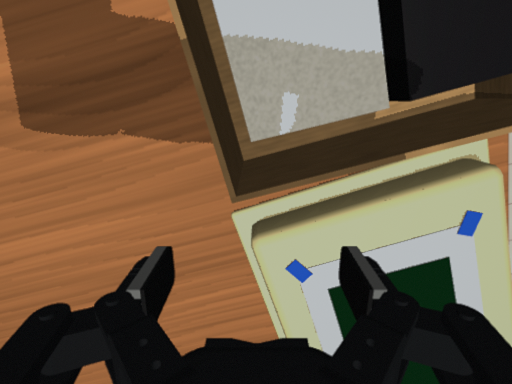

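The scene view shows a rack at about (197,255) with three cells. The green-stopper candidates are the cell in the rack at scene (166,268) / top (342,200), and two yellow cells with green stoppers on the table at scene (155,236) and (126,262). The rack one fits: it is in a well and its slip isn't yellow. I'll make crops to confirm this and get coarse positions.

```bash
cat >> h.py <<'E'
def undist(d,px):
    K=np.array([[d['fx'],0,d['cx']],[0,d['fy'],d['cy']],[0,0,1.]])
    return cv2.undistortPoints(np.array(px,float).reshape(-1,1,2),K,np.array(d['D'],float)).reshape(-1,2)
def wfc(d,tool=None):
    if 'camera_from_world' in d: return np.linalg.inv(np.array(d['camera_from_world'],float))
    from scipy.spatial.transform import Rotation as R
    T=np.eye(4);T[:3,:3]=R.from_quat(tool[1]).as_matrix();T[:3,3]=tool[0]
    return T@np.array(d['mount'],float)
def cast(d,px,z,tool=None):
    T=wfc(d,tool);n=undist(d,px)
    v=np.c_[n,np.ones(len(n))]@T[:3,:3].T;o=T[:3,3]
    return o+v*((z-o[2])/v[:,2])[:,None]
def project(d,P,tool=None):
    T=np.linalg.inv(wfc(d,tool))
    K=np.array([[d['fx'],0,d['cx']],[0,d['fy'],d['cy']],[0,0,1.]])
    return cv2.projectPoints(np.array(P,float).reshape(-1,1,3),cv2.Rodrigues(T[:3,:3])[0],T[:3,3],K,np.array(d['D'],float))[0].reshape(-1,2)
E
python3 - <<'E'
import pickle,cv2,numpy as np
from h import *
t=pickle.load(open('top0.pkl','rb'))
for n,p,z in [('rack',(318,198),.016),('green',(342,200),.085),('blue',(320,197),.08),('amber',(296,193),.08),('sensor',(161,195),.118),('lamp',(215,201),.123),('base',(190,203),.012),('y1',(331,227),.074),('y2',(358,228),.074)]:
    print(n,np.round(cast(t,[p],z)[0],3))
s=pickle.load(open('scene0.pkl','rb'))
a=cv2.resize(s['pixels'][210:300,110:250],None,fx=5,fy=5,interpolation=2)
b=cv2.resize(t['pixels'][165:245,140:270],None,fx=5,fy=5,interpolation=2)
cv2.imwrite('pics/cropS.png',a[:,:,::-1])
E
```

```text
rack [ 0.535 -0.232  0.016]
green [ 0.517 -0.303  0.085]
blue [ 0.527 -0.229  0.08 ]
amber [ 0.54  -0.148  0.08 ]
sensor [0.52  0.302 0.118]
lamp [0.501 0.122 0.123]
base [0.513 0.221 0.012]
y1 [ 0.426 -0.265  0.074]
y2 [ 0.424 -0.356  0.074]
```

View pics/cropS.png

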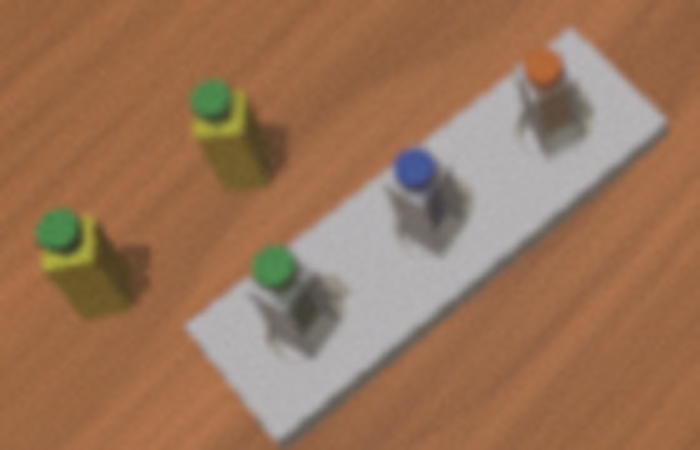

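The crop confirms it. The clear-glass cell with dark green slip and a green stopper is in the rack's end well (crop (275,265)). The other two green-stoppered cells are yellow and stand on the table, so they aren't meant. Next, wrist-camera close-ups.

```bash
cat >> h.py <<'E'
from scipy.spatial.transform import Rotation as R
def quat(yaw):  # tool z down, tool x at angle yaw in the world
    c,s=np.cos(yaw),np.sin(yaw)
    return R.from_matrix(np.array([[c,s,0],[s,-c,0],[0,0,-1.]])).as_quat()
import pickle
def wgrab(tag):
    p=(np.array(r.current_tool_pos()),np.array(r.current_ee_rot()))
    d=grab('wrist',tag+'.png'); d['tool']=p; pickle.dump(d,open(tag+'.pkl','wb')); return d
E
python3 - <<'E'
from h import *
for yaw in (1.57,-1.57,0,3.14):
  for p in ([.517,-.30,.2],[.513,.221,.2]):
    q=r.inverse_kinematics(p,quat(yaw)); print(yaw,p,None if q is None else np.round(q,2))
r.move_to([.513,.18,.26],quat(1.57)); wgrab('g1')
r.move_to([.517,-.33,.22],quat(1.57)); wgrab('c1')
print(r.current_t())
E
```

```text
1.57 [0.517, -0.3, 0.2] [-0.6   0.49  1.58 -0.    1.07 -0.6 ]
1.57 [0.513, 0.221, 0.2] [ 0.32  0.43  1.68 -0.    1.03  0.32]
-1.57 [0.517, -0.3, 0.2] [-0.6   0.49  1.58 -0.    1.07  2.54]
-1.57 [0.513, 0.221, 0.2] [ 0.32  0.43  1.68 -0.    1.03 -2.82]
0 [0.517, -0.3, 0.2] [-0.6   0.49  1.58 -0.    1.07  0.97]
0 [0.513, 0.221, 0.2] [ 0.32  0.43  1.68 -0.    1.03  1.89]
3.14 [0.517, -0.3, 0.2] [-0.6   0.49  1.58 -0.    1.07 -2.17]
3.14 [0.513, 0.221, 0.2] [ 0.32  0.43  1.68 -0.    1.03 -1.25]
3.9583
```

```bash
sleep 1
```

```text
(no output)
```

View pics/g1.png

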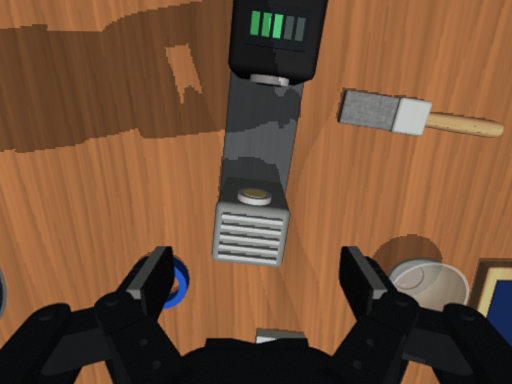

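View pics/c1.png

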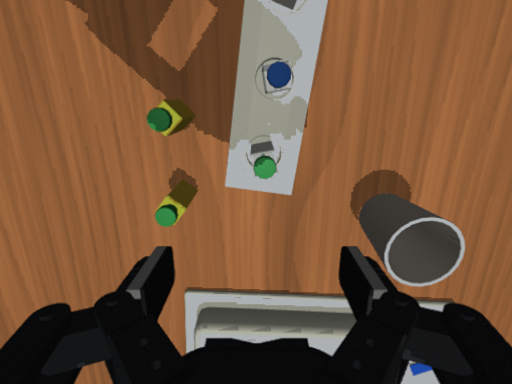

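g1 shows the gauge with its sensor (green bars) at about (278,40), lamp (ribs) at (252,230) and base between them. c1 shows the green cell at (264,165) with a grey clear-face patch above its stopper, and blue at (278,75). I need closer views of the cell, from its side too.

Run:
```python
from h import *
r.move_to([.517,-.345,.15],quat(1.57)); d=wgrab('c2')
# oblique from the robot side: camera on the -x side
r.move_to([.46,-.34,.16],quat(1.57)); d2=wgrab('c3')
r.move_to([.58,-.34,.16],quat(1.57)); d3=wgrab('c4')
print(r.current_t())
for d,n in ((d,'c2'),(d2,'c3'),(d3,'c4')):
    u=project(d,[[.517,-.303,.05]],d['tool'])[0];print(u)
    x,y=np.clip(u.astype(int),[50,50],[462,334])
    c=d['pixels'][y-50:y+50,x-50:x+50]; print(n,x-50,y-50)
    cv2.imwrite('pics/%s_crop.png'%n,cv2.resize(c,(500,500),interpolation=2)[:,:,::-1])
a=np.hstack([cv2.imread('pics/%s_crop.png'%n)[:,:,:] for n in ('c3','c4')]);cv2.imwrite('pics/c34.png',cv2.resize(a,(800,400)))
```

```text
5.3917
[256.88172755 151.27741831]
c2 206 101
[325.10104179 152.8586108 ]
c3 275 102
[178.55207518 155.22056347]
c4 128 105
```

View pics/c2_crop.png

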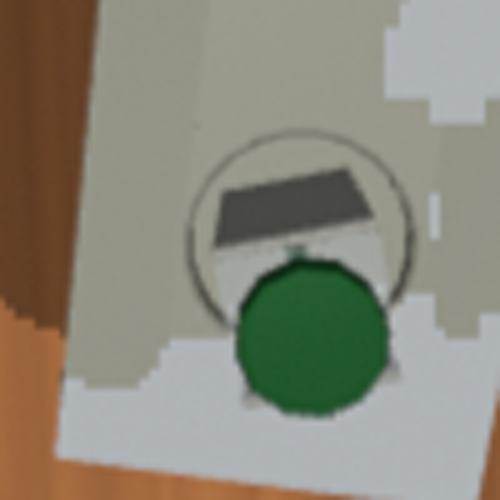

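View pics/c34.png

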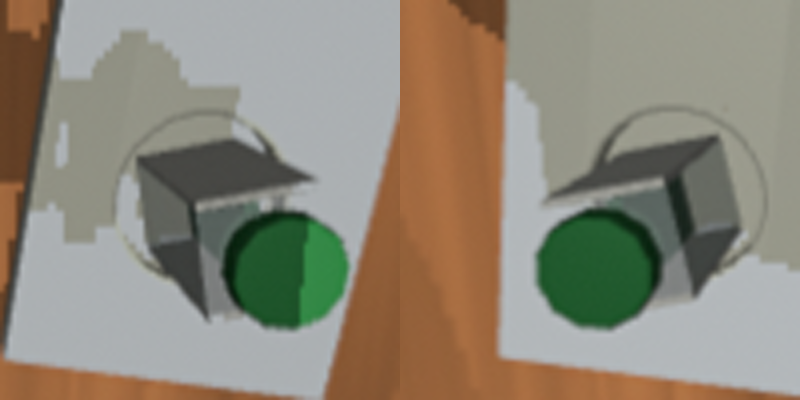

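In c3/c4 the face looking along the rack (+Y) looks opaque grey, while the ±X faces look see-through. That doesn't obviously match the description, so I'll take low oblique views from several sides before deciding.

```bash
cat >> h.py <<'E'
def lookat(target,az,el,dist,mount):
    """camera pose seen from azimuth az (world), elevation el; image up = world up; returns tool pose"""
    t=np.array(target);c=t+dist*np.array([np.cos(el)*np.cos(az),np.cos(el)*np.sin(az),np.sin(el)])
    z=(t-c)/dist; x=np.cross(z,[0,0,1]);x/=np.linalg.norm(x);y=np.cross(z,x)
    T=np.eye(4);T[:3,:3]=np.c_[x,y,z];T[:3,3]=c
    T=T@np.linalg.inv(mount)
    return T[:3,3],R.from_matrix(T[:3,:3]).as_quat()
E
python3 - <<'E'
from h import *
m=np.array(pickle.load(open('c2.pkl','rb'))['mount'])
q0=np.array(r.current_q())
for az in range(0,360,30):
  for el in (40,50):
    p,q=lookat([.517,-.303,.045],np.radians(az),np.radians(el),.3,m)
    s=r.inverse_kinematics(p,q)
    print(az,el,np.round(p,3),None if s is None else np.round(np.array(s)-q0,2))
E
```

```text
0 40 [ 0.664 -0.303  0.118] None
0 50 [ 0.649 -0.303  0.142] [ 0.21  0.69 -1.05 -0.48  1.28 -1.55]
30 40 [ 0.644 -0.229  0.118] [ 0.41  0.57 -0.64 -0.78  1.   -1.74]
30 50 [ 0.631 -0.237  0.142] [ 0.38  0.43 -0.5  -0.67  0.86 -1.7 ]
60 40 [ 0.59  -0.175  0.118] [ 0.56  0.31 -0.06 -0.97  0.55 -1.69]
60 50 [ 0.583 -0.188  0.142] [ 0.52  0.19  0.   -0.88  0.43 -1.76]
90 40 [ 0.517 -0.156  0.118] [ 0.64  0.1   0.47 -1.34  0.17 -1.52]
90 50 [ 0.517 -0.171  0.142] [ 0.58 -0.03  0.49 -1.24  0.03 -1.68]
120 40 [ 0.443 -0.176  0.118] [ 0.52 -0.02  0.94  4.17  0.01 -1.13]
120 50 [ 0.451 -0.189  0.142] [ 0.44 -0.2   0.91  4.28 -0.28 -1.38]
150 40 [ 0.389 -0.23   0.118] [-0.15  0.    1.18  2.92  0.19 -0.99]
150 50 [ 0.402 -0.237  0.142] [-0.12 -0.26  1.11  2.91 -0.31 -0.91]
180 40 [ 0.37  -0.303  0.118] [-0.67 -0.02  0.93  1.8   0.05 -0.79]
180 50 [ 0.385 -0.303  0.142] [-0.57 -0.19  0.9   1.71 -0.18 -0.52]
210 40 [ 0.39  -0.377  0.118] [-0.68  0.11  0.46  1.18  0.26 -0.45]
210 50 [ 0.403 -0.369  0.142] [-0.62 -0.02  0.47  1.1   0.13 -0.3 ]
240 40 [ 0.444 -0.431  0.118] [-0.55  0.32 -0.07  0.87  0.64 -0.31]
240 50 [ 0.451 -0.418  0.142] [-0.51  0.2  -0.01  0.79  0.52 -0.26]
270 40 [ 0.517 -0.45   0.118] [-0.37  0.58 -0.66  0.69  1.08 -0.29]
270 50 [ 0.517 -0.435  0.142] [-0.35  0.44 -0.52  0.58  0.93 -0.34]
300 40 [ 0.591 -0.43   0.118] None
300 50 [ 0.583 -0.417  0.142] [-0.17  0.7  -1.07  0.37  1.34 -0.54]
330 40 [ 0.645 -0.376  0.118] None
330 50 [ 0.632 -0.369  0.142] None
```

Run:
```python
from h import *
m=np.array(pickle.load(open('c2.pkl','rb'))['mount'])
ims=[]
for az,n in ((50,'v50'),(225,'v225')):
    p,q=lookat([.517,-.303,.045],np.radians(az),np.radians(50),.3,m)
    if az==225: r.move_linear(list(np.array(r.current_tool_pos())+[0,0,.06]),vel=.2)
    r.move_to(list(p),q); d=wgrab(n); ims.append(cv2.resize(d['pixels'][110:270,155:355],(800,640)[:2] if 0 else (750,600),interpolation=2))
    cv2.imwrite('pics/%s_crop.png'%n,ims[-1][:,:,::-1])
print(r.current_t())
```

```text
9.0083
```

View pics/v50_crop.png

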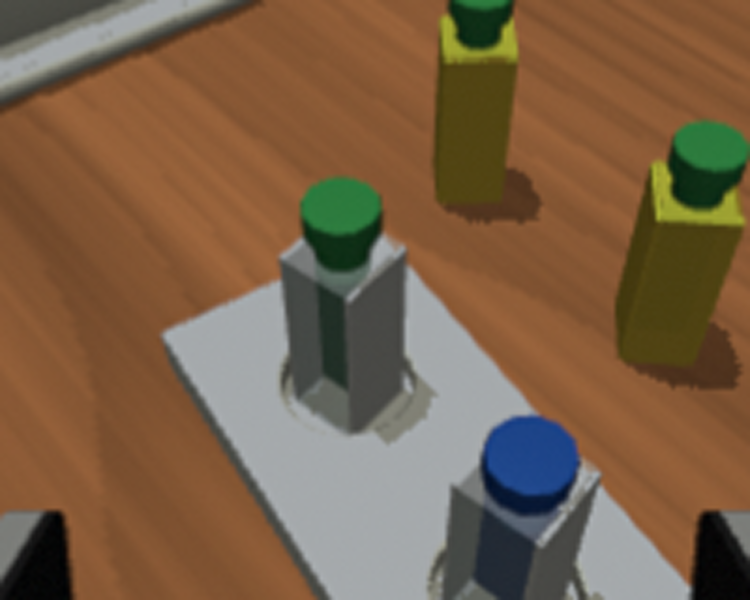

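View pics/v225_crop.png

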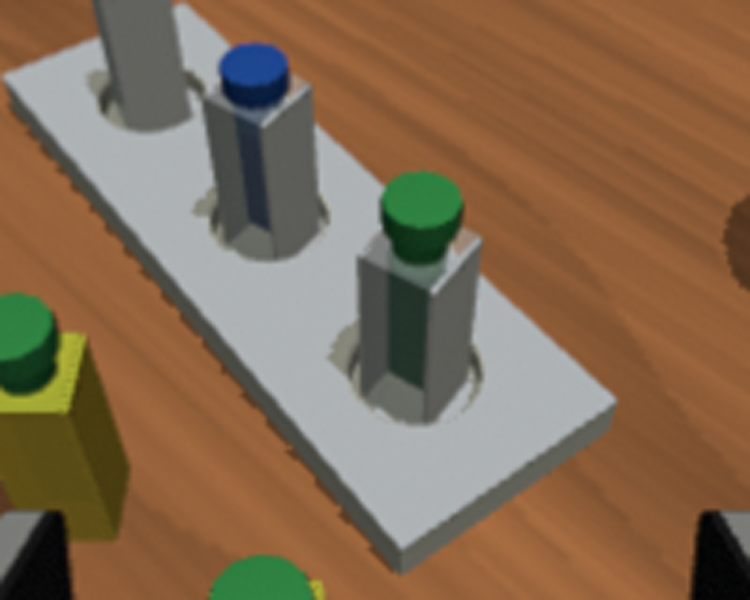

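Now it's clear. In v50 the green cell's face at (380,340), looking along the rack towards the blue cell, is opaque and frosted. The one at (310,330), looking sideways (+X), is clear with the slip visible. v225 shows the same on the opposite sides. So the jaws have to close roughly along the row. Measuring pose next.

Run:
```python
from h import *
L=lambda n:pickle.load(open(n+'.pkl','rb'))
# stopper disc triangulation
A=[];b=[];uv={}
for n,c in (('c2',(268,168)),('c3',None),('c4',None),('v50',None),('v225',None)):
    d=L(n);h=cv2.cvtColor(d['pixels'],cv2.COLOR_RGB2HSV)
    m=cv2.inRange(h,(50,90,40),(85,255,255))
    k,lab,st,ce=cv2.connectedComponentsWithStats(m)
    u=project(d,[[.517,-.303,.085]],d['tool'])[0]
    i=min([i for i in range(1,k) if st[i,4]>60],key=lambda i:np.linalg.norm(ce[i]-u))
    print(n,ce[i],st[i],u)
    if n[0]=='v':continue
    T=wfc(d,d['tool']);nn=undist(d,[ce[i]])[0];v=T[:3,:3]@np.r_[nn,1];v/=np.linalg.norm(v)
    P=np.eye(3)-np.outer(v,v);A.append(P);b.append(P@T[:3,3])
X=np.linalg.solve(sum(A),sum(b));print('stopper',X)
print([np.linalg.norm(a@X-bb) for a,bb in zip(A,b)])
d=L('c2');o=np.array([206,101])-.4
f=lambda *p:o+np.array(p)/5
B=cast(d,[f(222,190),f(348,168)],.006,d['tool']);Tt=cast(d,[f(214,248),f(374,217)],.070,d['tool'])
print(B,Tt)
for E in (B,Tt):
    e=E[1]-E[0];print('len',np.linalg.norm(e),'yaw',np.degrees(np.arctan2(e[1],e[0])),'mid',E.mean(0))
    t=e/np.linalg.norm(e);nrm=np.array([t[1],-t[0],0]);print('centre',E.mean(0)+.012*nrm)
# depth check on stopper top
d=L('c2');print('depth',d['depth'][165:172,265:272].mean())
c=(268.4,168.4);z=d['depth'][168,268];nn=undist(d,[c])[0];T=wfc(d,d['tool']);print(T[:3,:3]@(np.r_[nn,1]*z)+T[:3,3])
# rack corner edges
```

```text
c2 [267.92264416 168.06751055] [254 153  29  31 711] [256.89581338 160.46584782]
c3 [346.87770898 169.15944272] [333 155  29  29 646] [336.53757179 161.88903718]
c4 [176.71384615 171.75230769] [163 158  29  29 650] [165.5528218  164.62947298]
v50 [245.51492537 168.83084577] [235 158  22  24 402] [255.10853767 165.88453909]
v225 [266.81034483 167.09359606] [257 156  21  25 406] [257.02101039 165.54493469]
stopper [ 0.52447054 -0.30800499  0.08577566]
[np.float64(0.000133272467644369), np.float64(0.00013195160691942303), np.float64(0.00010874171564807144)]
[[ 0.51067655 -0.29896294  0.006     ]
 [ 0.53380497 -0.29500594  0.006     ]] [[ 0.51099128 -0.29873228  0.07      ]
 [ 0.53353815 -0.29439211  0.07      ]]
len 0.023464477635683104 yaw 9.708643174732913 mid [ 0.52224076 -0.29698444  0.006     ]
centre [ 0.52426442 -0.30881257  0.006     ]
len 0.02296080089891365 yaw 10.895896361417513 mid [ 0.52226472 -0.29656219  0.07      ]
centre [ 0.52453302 -0.30834586  0.07      ]
depth 0.18744051
[ 0.5245553  -0.30761666  0.08828716]
```

Cell centre is about (0.5244, -0.3085) with its clear-face normal at +10.3°, consistent at both heights. The stopper top is at about z = 0.086–0.088. Next I press it down with the jaws shut, watching the force.

Run:
```python
from h import *
q=quat(np.radians(10.3)); xy=[.5244,-.3083]
r.move_linear(list(np.array(r.current_tool_pos())+[0,0,.08]),vel=.25)
r.move_to(xy+[.16],q); r.set_gripper(0.0,40)
r.move_linear(xy+[.115],vel=.1); r.sleep(.2)
f0=np.array(r.current_contact_force());print(f0,r.current_t())
z=.114
while z>.094:
    z-=.0015 if z>.106 else .0008
    r.move_linear(xy+[z],vel=.03); f=np.array(r.current_contact_force())-f0
    print(round(z,4),np.round(r.current_tool_pos()[2],4),np.round(f,1))
    if f[2]>14: break
print(r.current_t())
```

```text
[-0.15234262 -0.1138466   0.13266083] 12.4167
0.1125 0.1124 [ 0.6 -0.7  0.8]
0.111 0.1109 [ 0.6 -0.5  0.2]
0.1095 0.1094 [ 1.2  0.6 -0.9]
0.108 0.108 [ 1.7 -0.6  1.9]
0.1065 0.1065 [-0.3  0.7  2.6]
0.105 0.1049 [-0.2 -0.2  1.3]
0.1042 0.1041 [0.4 0.7 2.4]
0.1034 0.1033 [0.8 0.2 1.1]
0.1026 0.1025 [-0.6  0.7  2.5]
0.1018 0.102 [0.4 0.5 4.7]
0.101 0.102 [-1.1  0.5 12.1]
0.1002 0.1019 [-2.7  1.7 17.6]
15.4167
```

The hard stop is clear: force jumps from about 2.5 to 17.6 N with the tip stuck at z ≈ 0.080, exactly the fully-home height. I retreat and look again.

Run:
```python
from h import *
xy=[.5244,-.3083]
r.move_linear(xy+[.15],vel=.15)
r.set_gripper(1.0,40)
r.move_to([.5245,-.352,.15],quat(np.pi/2)); d=wgrab('e2')
print(r.current_t())
u=project(d,[[.5244,-.3085,.05]],d['tool'])[0].astype(int)
x,y=u;print(x-50,y-50)
cv2.imwrite('pics/e2_crop.png',cv2.resize(d['pixels'][y-50:y+50,x-50:x+50],(500,500),interpolation=2)[:,:,::-1])
h=cv2.cvtColor(d['pixels'],cv2.COLOR_RGB2HSV);m=cv2.inRange(h,(50,90,40),(85,255,255))
k,lab,st,ce=cv2.connectedComponentsWithStats(m)
for i in range(1,k):
    if st[i,4]>60: print(ce[i],st[i],cast(d,[ce[i]],.079,d['tool']))
```

```text
18.0333
206 98
[105.62168142  88.57743363] [ 89  72  34  34 904] [[ 0.42951138 -0.26584985  0.079     ]]
[256.85376662 155.00886263] [243 140  29  30 677] [[ 0.52445779 -0.30793454  0.079     ]]
[123.24170616 224.62401264] [108 210  31  29 633] [[ 0.426557   -0.35931283  0.079     ]]
```

View pics/e2_crop.png

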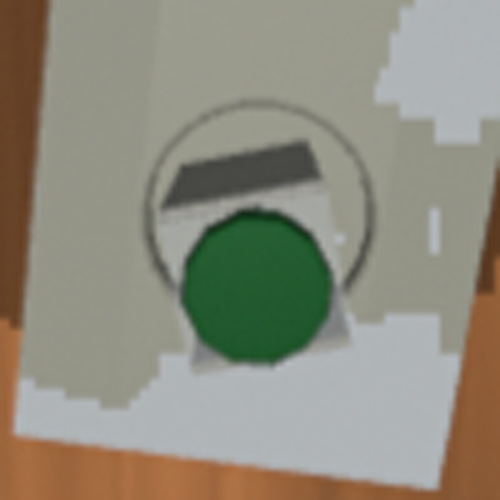

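The e2 crop shows the stopper flat on the glass, the frosted edge (161,210)–(326,180) again at about 10°, and the centre at (0.5245, -0.308), so the cell is unmoved. Next is the gauge pose, from the saved g1 picture.

Run:
```python
from h import *
d=pickle.load(open('g1.pkl','rb'))
c=d['pixels'][0:280,190:345]
cv2.imwrite('pics/g1a.png',cv2.resize(c[:110],None,fx=5,fy=5,interpolation=2)[:,:,::-1])
cv2.imwrite('pics/g1b.png',cv2.resize(c[165:275],None,fx=5,fy=5,interpolation=2)[:,:,::-1])
```

```text
(no output)
```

View pics/g1a.png

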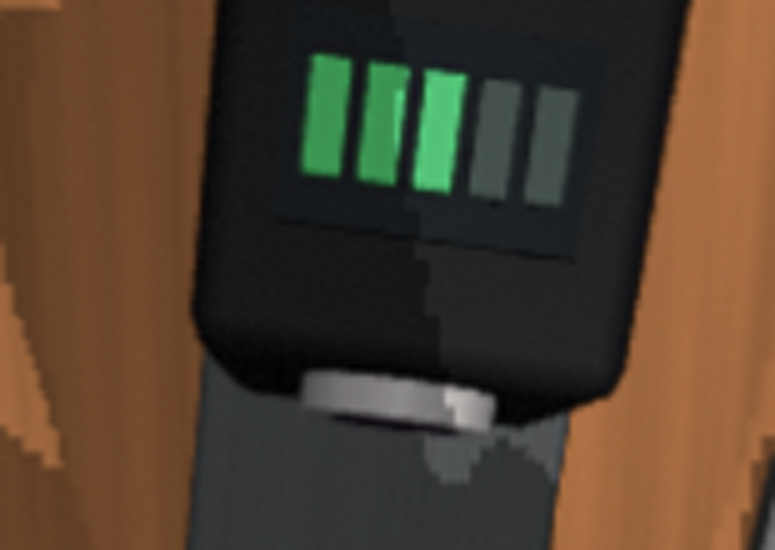

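View pics/g1b.png

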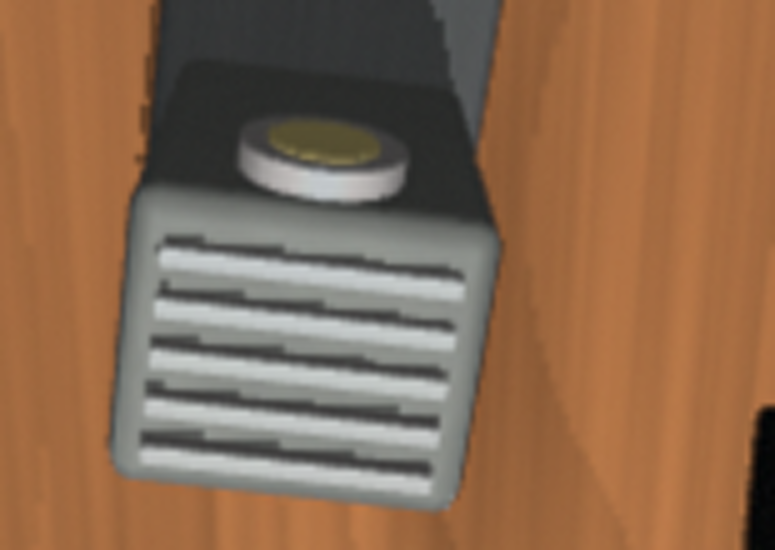

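```bash
cat > gauge.py <<'E'
from h import *
d=pickle.load(open('g1.pkl','rb'));t=d['tool']
a=lambda x,y:np.array([190+x/5-.4,y/5-.4]); b=lambda x,y:np.array([190+x/5-.4,165+y/5-.4])
lamp=cast(d,[b(324,145)],.095,t)[0]
sl,sr,sm=cast(d,[a(302,408)],.095,t)[0],cast(d,[a(494,430)],.095,t)[0],cast(d,[a(397,422)],.113,t)[0]
ll,lr=cast(d,[b(238,158),b(408,164)],.095,t)
print('lamp',lamp,'ring sides',ll,lr,(ll+lr)/2); print('sensor',sl,sr,(sl+sr)/2,'front',sm)
c=cast(d,[b(140,185),b(497,235),b(455,508),b(115,472)],.118,t);print(c)
for i,j in ((0,1),(3,2)):
    e=c[j]-c[i];print('yaw',np.degrees(np.arctan2(e[1],e[0])),np.linalg.norm(e),(c[i]+c[j])/2)
bb=cast(d,[a(190,520),a(550,520),b(158,30),b(497,20)],.012,t);print('base',bb)
e=bb[0]-bb[2];print('ax',np.degrees(np.arctan2(-e[0],e[1])));e=bb[1]-bb[3];print(np.degrees(np.arctan2(-e[0],e[1])))
print('base centre line',(bb[0]+bb[1])/2,(bb[2]+bb[3])/2)
E
python3 gauge.py
```

```text
lamp [0.51016259 0.16584844 0.095     ] ring sides [0.49192508 0.16294724 0.095     ] [0.52798359 0.16159576 0.095     ] [0.50995433 0.1622715  0.095     ]
sensor [0.5063308  0.27637784 0.095     ] [0.54229333 0.27251496 0.095     ] [0.52431207 0.2744464  0.095     ] front [0.52335799 0.2731311  0.113     ]
[[0.47423558 0.1652333  0.118     ]
 [0.54461946 0.15467302 0.118     ]
 [0.53787333 0.09253521 0.118     ]
 [0.46633058 0.10122352 0.118     ]]
yaw -8.532906408265008 0.07117169868853314 [0.50942752 0.15995316 0.118     ]
yaw -6.924212857915823 0.07206838829873934 [0.50210196 0.09687936 0.118     ]
base [[0.4767737  0.25517402 0.012     ]
 [0.56550493 0.25511707 0.012     ]
 [0.46552853 0.17043819 0.012     ]
 [0.55542888 0.17314186 0.012     ]]
ax -7.559465658819505
-7.007409719036479
base centre line [0.52113931 0.25514554 0.012     ] [0.51047871 0.17179002 0.012     ]
```

Gauge yaw is about -7.2° and the lens spacing comes out at 0.1085 m against 0.108 expected. Beam point ≈ (0.5167, 0.2195). Now I grasp.

Run:
```python
from h import *
q=quat(np.radians(10.3)); xy=[.5245,-.3082]
r.move_to(xy+[.14],q); r.set_gripper(.55,40)
r.move_linear(xy+[.047],vel=.12)
f0=np.array(r.current_contact_force()); print('f',f0)
r.set_gripper(0.0,40)
print('open',r.current_opening(),np.array(r.current_contact_force()),r.current_t())
r.move_linear(xy+[.075],vel=.05)
print(r.current_opening(),np.array(r.current_contact_force()),r.current_tool_pos(),r.current_t())
grab('scene','s1.png'); wgrab('h1'); print(r.current_t())
```

```text
f [-0.25731555 -0.28834596 -0.00284313]
open 0.2744270549238394 [-0.00662464  0.43083299  6.1554218 ] 21.05
0.27603663585573424 [ 0.52488749  0.20359375 -0.56967836] [ 0.52442337 -0.30815119  0.07493973] 21.7583
21.8583
```

```bash
python3 -c "
import cv2
a=cv2.imread('pics/s1.png')[200:310,100:260];cv2.imwrite('pics/s1c.png',cv2.resize(a,None,fx=5,fy=5))
a=cv2.imread('pics/h1.png');cv2.imwrite('pics/h1c.png',a)"
```

```text
(no output)
```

View pics/s1c.png

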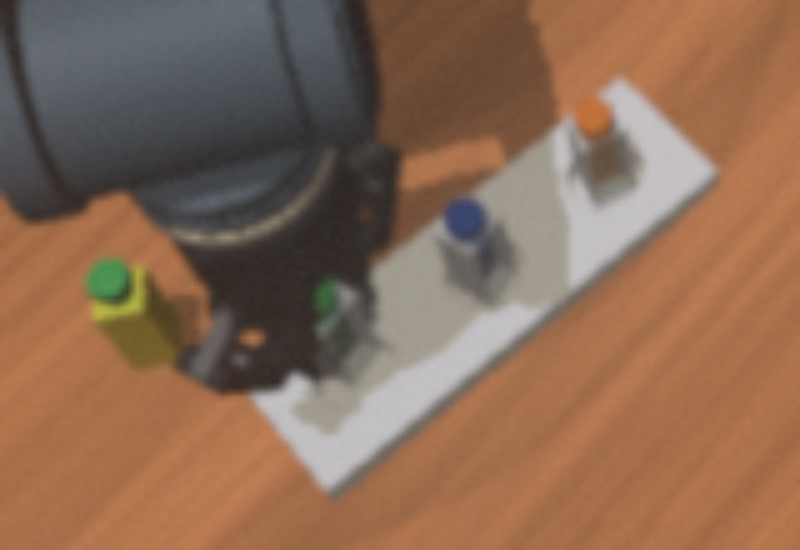

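View pics/h1.png

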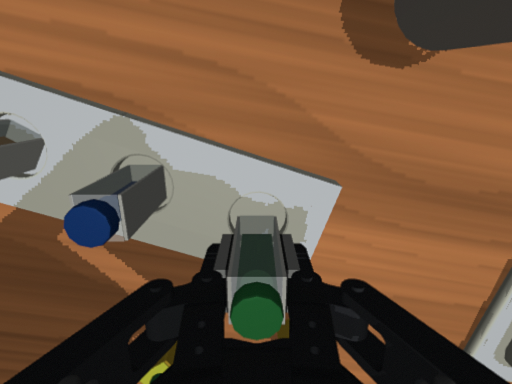

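h1 shows the cell clear of its well at (258,215), with the pads on the frosted sides and the clear face with the dark slip towards the camera. The opening corresponds to about 23.5 mm. I carry it above the gauge and check the gauge again from there.

Run:
```python
from h import *
d=pickle.load(open('h1.pkl','rb'))
p,q=d['tool'];Rm=R.from_quat(q).as_matrix()
print('stopper expected',project(d,[p+Rm@[0,0,-.033]],d['tool']))
h=cv2.cvtColor(d['pixels'],cv2.COLOR_RGB2HSV);m=cv2.inRange(h,(50,120,40),(85,255,255));m[:280]=0
k,lab,st,ce=cv2.connectedComponentsWithStats(m);i=1+np.argmax(st[1:,4]);print(ce[i],st[i])
r.move_linear([.5245,-.3082,.22],vel=.25)
r.move_to([.5167,.18,.25],quat(np.radians(82.8))); wgrab('g2')
r.move_linear([.5167,.2195,.20],vel=.15); wgrab('g3'); print(r.current_t(),r.current_opening(),r.current_tool_pos())
```

```text
stopper expected [[258.29990837 319.03646217]]
[256.1571558  312.36775362] [ 231  283   52   57 2208]
25.05 0.27322815198386313 [0.51712043 0.21920117 0.20070436]
```

View pics/g2.png

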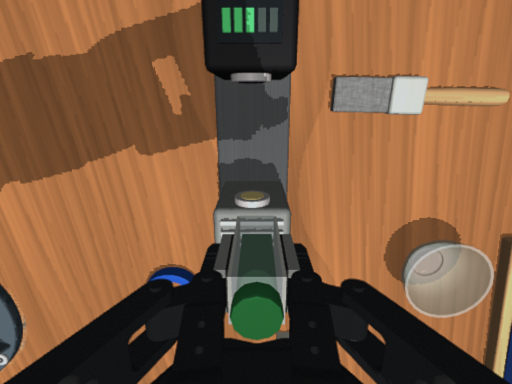

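View pics/g3.png

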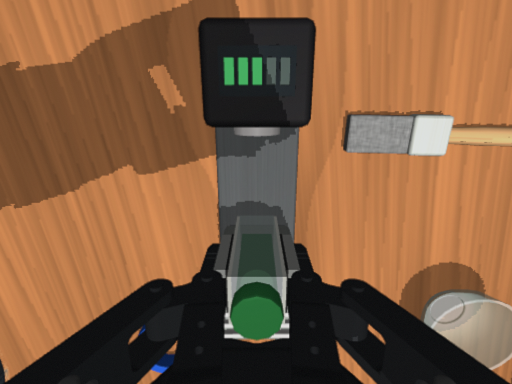

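g2 and g3 show the gauge axis running straight up the image: base edges at columns 217 and 297, sensor ring at 233–282, stopper at 257. So yaw looks right. I'll put numbers on the lateral and along-beam position.

Run:
```python
from h import *
d=pickle.load(open('g3.pkl','rb'));c=d['pixels'][0:240,180:340]
cv2.imwrite('pics/g3a.png',cv2.resize(c[90:240],None,fx=4,fy=4,interpolation=2)[:,:,::-1])
d=pickle.load(open('g2.pkl','rb'));c=d['pixels'][50:250,180:340]
cv2.imwrite('pics/g2a.png',cv2.resize(c[:150*1],None,fx=4,fy=4,interpolation=2)[:,:,::-1])
c=d['pixels'][60:210,180:340]
cv2.imwrite('pics/g2a.png',cv2.resize(c,None,fx=4,fy=4,interpolation=2)[:,:,::-1])
d=pickle.load(open('h1.pkl','rb'))
c=d['pixels'][200:350,200:320]
cv2.imwrite('pics/h1a.png',cv2.resize(c,None,fx=4,fy=4,interpolation=2)[:,:,::-1])
```

```text
(no output)
```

View pics/g2a.png

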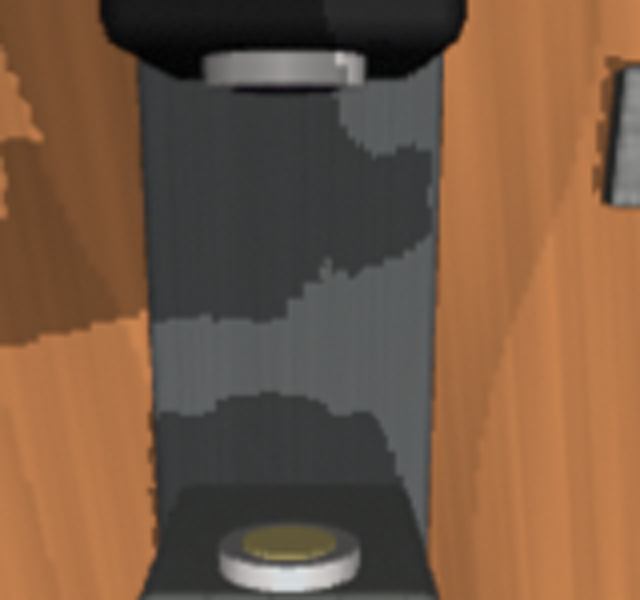

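View pics/g3a.png

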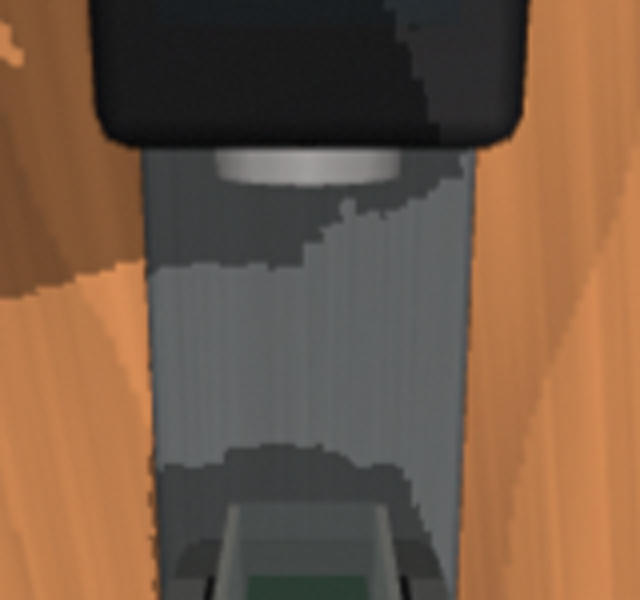

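View pics/h1a.png

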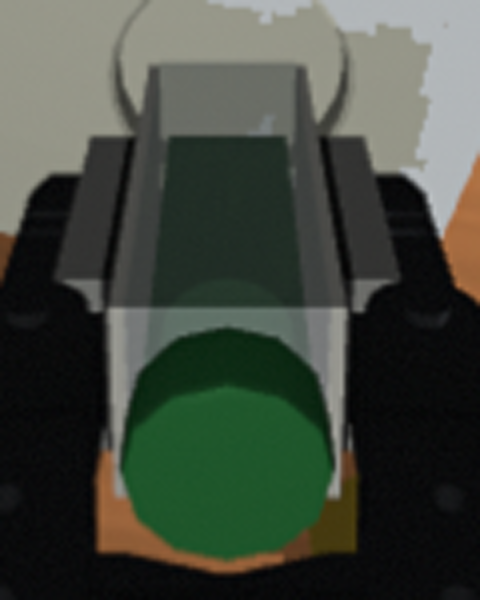

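Run:
```python
from h import *
d=pickle.load(open('h1.pkl','rb'));p,q=d['tool'];Rm=R.from_quat(q).as_matrix()
P=lambda *v:project(d,[p+Rm@np.array(v)],d['tool'])[0]
print('exp top edge',P(.012,.0115,-.023),P(.012,-.0115,-.023),'bot',P(.012,.0115,.041),P(.012,-.0115,.041))
f=lambda x,y:(200+x/4-.4,200+y/4-.4);print('seen',f(107,307),f(352,307),f(148,65),f(305,65))
# fingers mid
d=pickle.load(open('g2.pkl','rb'));t=d['tool'];f=lambda x,y:(180+x/4-.4,60+y/4-.4)
S=cast(d,[f(203,70),f(365,70)],.095,t);print('sensor sides',S,S.mean(0),'front',cast(d,[f(284,88)],.113,t))
Lm=cast(d,[f(219,552),f(359,552)],.095,t);print('lamp',Lm.mean(0),cast(d,[f(289,545)],.095,t))
B=cast(d,[f(142,100),f(441,100),f(156,500),f(429,500)],.012,t);print('base',(B[0]+B[1])/2,(B[2]+B[3])/2,B[1]-B[0])
d=pickle.load(open('g3.pkl','rb'));t=d['tool'];f=lambda x,y:(180+x/4-.4,90+y/4-.4)
S=cast(d,[f(216,170),f(400,170)],.095,t);print('g3 sensor',S.mean(0),S[1]-S[0],'front',cast(d,[f(308,185)],.113,t))
B=cast(d,[f(143,170),f(476,170),f(158,480),f(462,480)],.012,t);print('base',(B[0]+B[1])/2,(B[2]+B[3])/2)
# top cam and scene for comparison
for n in('top0','scene0'):
    d=pickle.load(open(n+'.pkl','rb'));print(n,project(d,[[.5167,.2195,.095],[.510,.1658,.113],[.5235,.2735,.113]]))
d=pickle.load(open('top0.pkl','rb'));cv2.imwrite('pics/topg.png',cv2.resize(d['pixels'][170:230,140:240],None,fx=7,fy=7,interpolation=2)[:,:,::-1])
```

```text
exp top edge [286.90012257 276.05367058] [229.41586713 276.11060165] bot [276.21191893 214.44676444] [238.74229322 214.48484988]
seen (226.35, 276.35) (287.6, 276.35) (236.6, 215.85) (275.85, 215.85)
sensor sides [[0.50590931 0.27986892 0.095     ]
 [0.54189613 0.27524601 0.095     ]] [0.52390272 0.27755746 0.095     ] front [[0.52362416 0.27289465 0.113     ]]
lamp [0.50983713 0.16410552 0.095     ] [[0.5100874  0.16598206 0.095     ]]
base [0.52411226 0.27476509 0.012     ] [0.50826674 0.15335012 0.012     ] [ 8.70479839e-02 -1.11930207e-02 -5.55111512e-17]
g3 sensor [0.52358121 0.27439153 0.095     ] [ 0.03561303 -0.0045241   0.        ] front [[0.52348494 0.27372055 0.113     ]]
base [0.52288116 0.26528342 0.012     ] [0.51190637 0.17726557 0.012     ]
top0 [[186.93721271 197.59542814]
 [202.19582227 198.79429229]
 [170.03378833 194.39965857]]
scene0 [[295.00283148 128.84180472]
 [282.4045218  134.08597745]
 [308.04037751 115.17857537]]
```

View pics/topg.png

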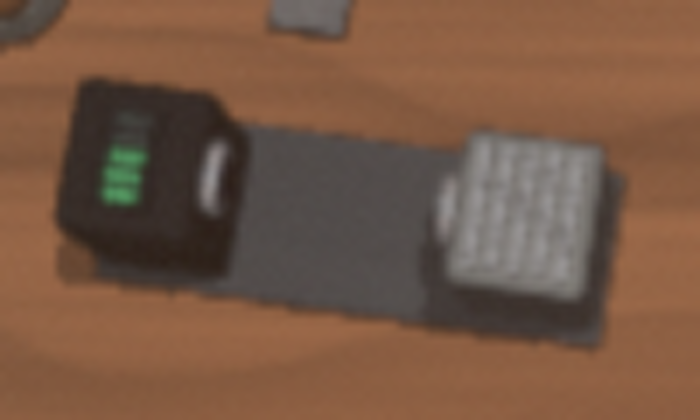

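Independent estimates of the beam agree: (0.5168, 0.2197), yaw -7.2°. The cell in the hand sits within about 0.5 mm of nominal. I go down, applying that small offset.

Run:
```python
from h import *
q=quat(np.radians(82.8))
r.move_linear([.5172,.2193,.20],q,vel=.1)
f0=np.array(r.current_contact_force())
r.move_linear([.5172,.2193,.104],q,vel=.08); r.sleep(.5)
print(np.array(r.current_contact_force())-f0,r.current_tool_pos(),R.from_quat(r.current_ee_rot()).as_matrix().round(4),r.current_opening(),r.current_t())
wgrab('k1'); d=grab('scene','k1s.png');pickle.dump(d,open('k1s.pkl','wb'));grab('top','k1t.png')
a=d['pixels'][85:185,240:350];cv2.imwrite('pics/k1sc.png',cv2.resize(a,None,fx=6,fy=6,interpolation=2)[:,:,::-1])
print(r.current_t())
```

```text
[ 0.64425826 -0.63773401  0.10712765] [0.51719998 0.21931124 0.1040289 ] [[ 0.1253  0.9921  0.    ]
 [ 0.9921 -0.1253  0.    ]
 [ 0.      0.     -1.    ]] 0.28347528504633296 27.15
27.3
```

View pics/k1.png

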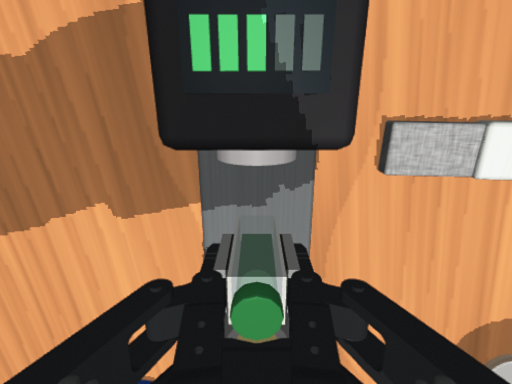

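View pics/k1sc.png

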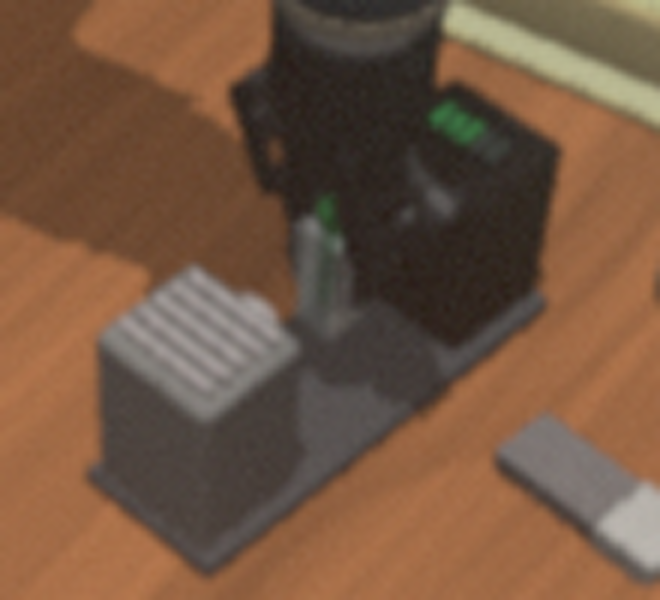

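Run:
```python
from h import *
for n in('h1','g3','k1'):
    d=pickle.load(open(n+'.pkl','rb'));h=cv2.cvtColor(d['pixels'],cv2.COLOR_RGB2HSV);m=cv2.inRange(h,(50,120,40),(85,255,255));m[:280]=0;m[:,:200]=0;m[:,320:]=0
    k,lab,st,ce=cv2.connectedComponentsWithStats(m);i=1+np.argmax(st[1:,4]);print(n,ce[i],st[i])
d=pickle.load(open('k1.pkl','rb'));t=d['tool']
print('sensor ring sides',cast(d,[(217,157),(297,157)],.095,t),'front',cast(d,[(257,165)],.113,t))
c=d['pixels'][190:350,180:340];cv2.imwrite('pics/k1c.png',cv2.resize(c,None,fx=3.7,fy=3.7,interpolation=2)[:,:,::-1])
print([round(r.current_opening(),4) for _ in range(3)],np.abs(r.current_qvel()).max(),r.current_t())
grab('top','k2t.png')
```

```text
h1 [256.1571558  312.36775362] [ 231  283   52   57 2208]
g3 [256.3474397  310.86796445] [ 231  283   52   57 2363]
k1 [256.33684211 311.06021053] [ 231  283   52   57 2375]
sensor ring sides [[0.5055897  0.27594287 0.095     ]
 [0.54222086 0.27128389 0.095     ]] front [[0.52390973 0.27390449 0.113     ]]
[0.2755, 0.2755, 0.2755] 0.0015653195249746012 27.3
```

View pics/k1c.png

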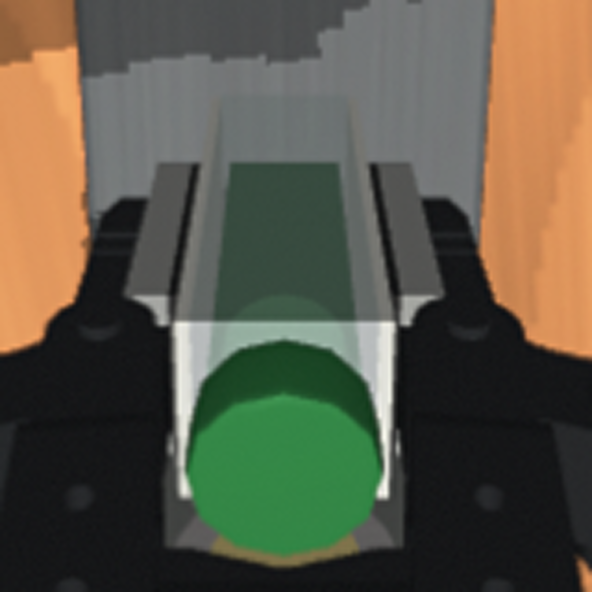

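View pics/k2t.png

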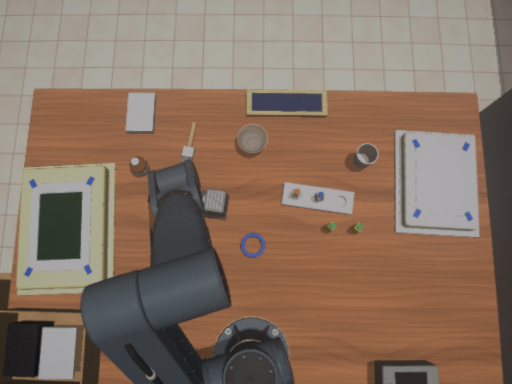

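The k1 crop shows the cell upright and square between the pads, with its clear face (slip visible) towards the sensor and no slip in the grip. The top view shows the other cells, look-alikes and bystanders where they were, and the well at (342,200) empty. I hand in.

Run:
```python
from h import *
r.hand_in(); print(r.current_t())
```

```text
the job is handed in; nothing more can be done
the job is handed in; nothing more can be done
```

The job is done and handed in at about 27 s on the clock. The green-stoppered cell is held upright and at rest in the gap of the light gauge.

- **Press:** with the jaws shut I pushed the stopper down to its hard stop. The force rose to 17.6 N with the tip at z = 0.080 m, the fully-home height.
- **Grip:** I gripped the cell by its frosted faces with 40 N and lifted it out. In the images these faces look along the row of wells, about 10° off. I read your "across the rack" as the other direction, so I went by the pictures, where the clear faces showed the slip.
- **Place:** the cell is held at the beam point I measured, about (0.517, 0.2195, 0.095), turned to the gauge's yaw of -7.2°.

**Last checks:**
- The contact force changed by under 1 N on the way down, and the arm was at rest.
- The stopper's position in the wrist view did not move after lifting, so the cell had not slipped.
- The cell is centred on the sensor ring to within about 1 mm as the cameras see it. Calibration is only good to about 2 mm, so a small error could remain.
- The top view shows the other two cells, the yellow look-alikes and the bystanders it can see unmoved. The arm hides part of the gauge there.
- One opening reading came out slightly high (0.283); later readings were back at 0.2755.

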